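Fetch the hardener from the leaning carton and tare the scale with it

ROBOT

A 6-joint arm with a two-finger parallel gripper is mounted at the origin on the work surface. World frame = base frame: x ahead of the robot, y to its left, z up, the work surface at z = 0. Lengths are in m, angles in rad, forces in N, time in s.
With the tool pointing down it reaches from about 0.3 to 0.775 m from the base axis. Payload 14.6 kg.
Tool frame: the origin (TCP) lies at the very end of the fingers, on their centre line; the grasp point (between the pads) lies 19 mm behind it; z points along the fingers, y is the line along which they close (so a half turn about z gives the same grasp; the last joint's range is limited). The gripper opens to 94 mm and grips with 3 to 60 N. Pads are 16 mm wide; open, the fingers measure 119 mm over their backs; the gripper's body (75 mm by 177 mm) begins 78 mm behind the grasp point.
Start: joints at [-1.236, 0.3, 1.521, -0, 1.321, -0.067], TCP at [0.215, -0.506, 0.205] pointing down, gripper open.
Joint ranges: [-3.03, 3.03], [-0.79, 2.21], [0.23, 2.52], [-1.04, 4.18], [0, 3.07], [-2.55, 2.55]. Speed limits (rad/s): [2.22, 2.22, 2.57, 3.14, 3.14, 3.14].

INTERFACE

Orientations are given as [roll, pitch, yaw] about the fixed x, y, z axes, in that order (R = Rz(yaw) Ry(pitch) Rx(roll)).
In Python, from station import ctrl gives the robot as it stands.
- The arm moves only by the shell command python3 -m pendant 'ROWS' [OPENING] [FORCE]. ROWS is JSON, a list of rows, each a list of 2 entries, a list of its own where there are three numbers: the shift along the world's x, y, z in cm, then the turn about the world's z in rad. A call has 1 to 20 rows; each row shifts and turns the commanded pose from where the row before left it; what a row does not reach is not made up. A row lasts 1/12 s, in which the tool goes at most 41.7 mm and 7.16 degrees, less where a joint would pass 70% of its speed; a pose out of reach is approached as far as the arm can. A call is refused whole if a number of a shift passes 4.17 or a number of a turn 0.125, either way. A call with a gripper value outside its range is refused whole. OPENING is the opening, from 0 (shut) to 1 (fully open), set as the call begins (- or left out, the last holds). The fingers move at their own pace and stop on an object; FORCE is the grip in N (left out, the last holds). Time passes only in rows, so rows that do not move let the fingers close. It gives the time, the measured TCP pose, the force, the opening and the grip force at its end, in the units of the state.
- ctrl.get_obs(): the state, without advancing time (a new reading comes with each control period).
- ctrl.camera(name): name is "scene" or "side" or "wrist"; returns a dict with "color" (384x512x3 uint8, red, green, blue), "intrinsics" (3x3 intrinsics, pixels), "k1" (the pictures are not rectified: a ray, as slopes to the right and down, at radius r is drawn at 1 + k1 r^2 times it, then the intrinsics apply), "camera_from_world" (4x4, takes a point from world to camera coordinates). Camera axes: x right, y down, z forward; pixel columns grow to the right and rows downward; lengths in m; the calibration is good to about 2 mm. A picture is of the moment at which its call begins. There is no depth.
- ctrl.hand_in(): hands the job in; it is judged then, once.
The state is a dict: "time_s": time; "qpos": joint angles; "joint_vel": joint speeds; "tau": joint torques, N m; "ee_pos": TCP position; "eef_rot": TCP orientation; "force": force on the tool from outside, world axes, zero at the start; "moment": the same for the moment, N m; "grip_width": finger opening in m; "grip_force": force on a finger pad.
Only numpy, scipy, OpenCV 4.12 (cv2) and the standard library are available. Lean on these libraries where they do the work, as an engineer would, in place of code of your own. Each camera call takes 0.05 s, during which the arm holds its last target. There are 200 camera calls.

TASK

Push the carton's hanging flap up and right over so that it leans well back out of the way, then reach in along the slope, draw the square-bodied hardener bottle straight out of its cell and stand it gently, upright in the middle of the scale's pan. Once it stands there by itself, press the wide tare key until you feel it give, without forcing it; press no other key, and leave the other bottles in the carton and everything else on the bench where it is.

Things in the scene. Friction and masses are not known exactly. Their poses are not given: they have to be found in the camera images.
- carton: Deep cardboard carton, fixed on a sloping plywood stand; outside 195 (x) x 308 (y) x 178 mm (z), walls and floor 4 mm. Origin: centre of its underside. z runs up along the cells and leans 0.40 rad from vertical towards the robot; x runs up the slope, away from the robot; y is level, to the left. Front and side flaps are folded down outside.
- carton_mouth (a point): Middle of the carton's open top, level with its rim, 178 mm up the carton's z; same axes as the carton. Inside, 3 mm dividers reach to 24 mm below the rim and make 2 rows of 3 cells, each 92 mm in x by 98 mm in y: one divider at x = 0, two at y = -50.5 and +50.5 mm. Front row x < 0, back row x > 0. The front middle cell is empty.
- flap (a joint): Angle (rad) of the stiff cardboard back flap, 95 x 300 x 4 mm, hinged along y on the carton's top back edge (carton x = 97.5, z = 178 mm). 0 = shut over the back row, 1.57 = square to the opening, 1.97 = upright in the world, 2.9 = stop. Starts at 0.75 to 1.4; stays where left. 1 to 3 N swings it, its edge carried round in an arc; a flat push on a low edge can jam it. Leaning well back: above 2.2.
- flap_edge (a point): Middle of the flap's free edge, 95 mm from its hinge.
- hardener_mid (a point): Bottle to fetch, in one of the back-row cells, leaning as the cells do on the divider x = 0: white, square body 74 x 74 x 104 mm, shoulder to 120 mm, narrow round black cap 34 mm across from 129 mm to the top at 165 mm (37 mm ring at its foot); 0.35 to 0.8 kg. Point on its axis, half-way up (82.5 mm above the foot); z runs foot to cap.
- resin_a_mid (a point): Resin bottle, not to be taken: white, round body 76 mm across, wide flat black cap 54 mm across, 155 mm tall; in a back-row cell. Point on its axis half-way up (77.5 mm above its foot).
- resin_b_mid (a point): Resin bottle, not to be taken: white, round body 76 mm across, wide flat black cap 54 mm across, 155 mm tall; in another back-row cell. Point on its axis half-way up (77.5 mm above its foot).
- resin_c_mid (a point): Resin bottle, not to be taken: white, round body 76 mm across, wide flat black cap 54 mm across, 155 mm tall; in the front row, the left (+y) cell. Point on its axis half-way up (77.5 mm above its foot).
- resin_d_mid (a point): Resin bottle, not to be taken: white, round body 76 mm across, wide flat black cap 54 mm across, 155 mm tall; in the front row, the right (-y) cell. Point on its axis half-way up (77.5 mm above its foot).
- scale: Grey bench scale, fixed; 225 mm wide (y); grey body under the pan 215 mm long (x) and 48 mm high, console with display and keys on its side towards the robot (-x). Origin: on the bench, x = -165 (front) to +165 mm. It stands beside the carton, on either side.
- pan_mid (a point): Middle of the top of the scale's flat square steel pan, 200 x 200 mm, 62 mm above the bench; its axes are the scale's.
- tare_key_top (a point): Middle of the top of the tare key: the one wide membrane key, 30 (x) by 46 mm (y), at the right-hand (-y) end of the scale's console. z points out of the console's face, which slopes 0.20 rad down towards the robot. Stands 4 mm proud, moves only 1.5 mm: gives from 2 N, counts as pressed at 4.5 N (1 mm), at its stop at 5.8 N, damaged above 40 N.
- tare_key (a joint): Travel of the tare key (m), 0 up, 0.0015 at its stop; springs back.
- key_b (a joint): Travel of a small square key, 26 mm wide, middle 80 mm to the left (+y) of the tare key's. Not to be pressed.
- key_c (a joint): Travel of the other small square key, 26 mm wide, middle 140 mm to the left (+y) of the tare key's. Not to be pressed.
- drill: Bystander: yellow and black cordless drill standing on its battery, 205 mm tall, 190 mm long along its x axis, 80 mm wide; origin under the battery's centre.
- cup: Bystander: white mug, 84 mm across, 105 mm tall, handle towards its +y; origin at the centre of its underside.

How it is judged:
By the outcome, as a careful person would: the job done as asked, in the order asked, and still so for the second after the job is handed in, with the robot touching nothing.
It also fails if it takes over 72 s, if anything falls off the work surface, if the arm or the gripper's body presses on something with over 40 N, if the wrist force passes 120 N, or if a joint passes its speed limit or range.

## Working session

There is one attempt and no reset: what is moved stays moved. The work goes in short steps, Python scripts to look and compute and a shell command to move; the robot and the scene stay as the last step left them, time stands still between calls to the robot, and variables do not carry over. Pictures are saved under pics/ and viewed, at most 10 in all, crops included, and the job is handed in when it is done.

```bash
ls; mkdir -p pics; python3 - <<'E'
from station import ctrl
import cv2,numpy as np
for n in("scene","side"):
    c=ctrl.camera(n); cv2.imwrite(f"pics/{n}0.png",c["color"][:,:,::-1])
    np.savez(f"{n}0.npz",**{k:c[k] for k in c})
    M=np.linalg.inv(c["camera_from_world"]); print(n,M[:3,3].round(3),M[:3,2].round(2),c["intrinsics"][0,0],c["k1"])
a=[cv2.imread(f"pics/{n}0.png") for n in("scene","side")]
cv2.imwrite("pics/s.png",cv2.resize(a[0],(800,600)));cv2.imwrite("pics/d.png",cv2.resize(a[1],(800,600)))
o=ctrl.get_obs();print(o)
E
```

```text
pics
scene [0.459 0.736 1.62 ] [ 0.05 -0.46 -0.89] 427.27160997971276 0.01934740130271666
side [-0.098  0.922  0.872] [ 0.49 -0.7  -0.53] 349.3074981658843 -0.040204171963062224
{'time_s': 0.1, 'qpos': array([-1.23561899e+00,  3.00383574e-01,  1.52149595e+00, -9.86531387e-06,
        1.32068194e+00, -6.65788922e-02]), 'joint_vel': array([-1.63321589e-03, -3.34012031e-03, -2.55319111e-03,  1.82144490e-03,
        2.03189705e-03,  6.45058333e-06]), 'tau': array([ 1.33249112e-03, -5.32642865e+01, -3.53285193e+01,  7.09897815e-02,
        2.35075696e-02, -4.98699228e-05]), 'ee_pos': array([ 0.21500209, -0.50599484,  0.20497035]), 'eef_rot': array([-3.14062536e+00, -5.49195440e-05,  4.01758646e-01]), 'force': array([ 0.08050865, -0.60687162,  0.52771377]), 'moment': array([ 0.03749711,  0.02736032, -0.02089672]), 'grip_force': 0.0, 'grip_width': 0.09405715427255801}
```

View pics/s.png

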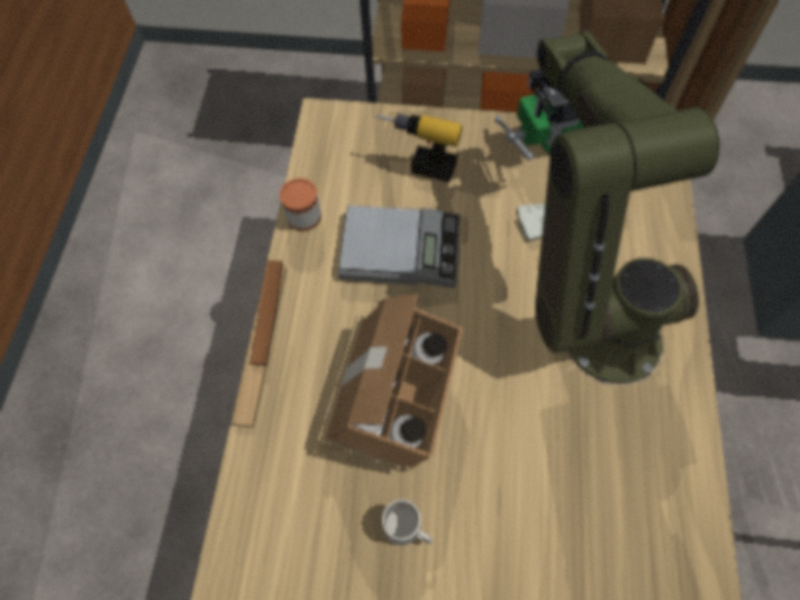

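View pics/d.png

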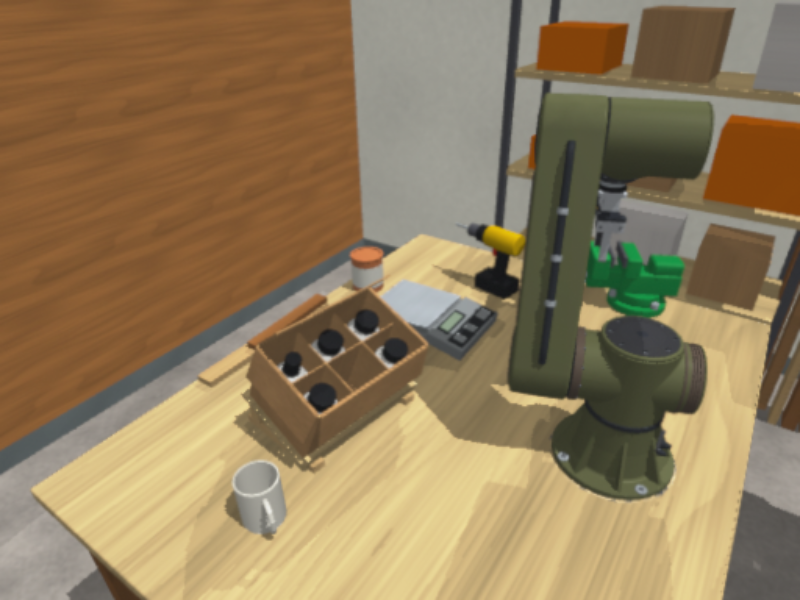

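```bash
cat > h.py <<'E'
import numpy as np,cv2
def load(n): return dict(np.load(n+".npz"))
def ray(c,uv):
    K=c["intrinsics"];s=np.array([(uv[0]-K[0,2])/K[0,0],(uv[1]-K[1,2])/K[1,1]]);k=float(c["k1"])
    p=s.copy()
    for _ in range(20): p=s/(1+k*(p@p))
    M=np.linalg.inv(c["camera_from_world"]);d=M[:3,:3]@np.r_[p,1];return M[:3,3],d/np.linalg.norm(d)
def onz(c,uv,z):
    o,d=ray(c,uv);return o+d*(z-o[2])/d[2]
def tri(c1,u1,c2,u2):
    o1,d1=ray(c1,u1);o2,d2=ray(c2,u2)
    t=np.linalg.lstsq(np.c_[d1,-d2],o2-o1,rcond=None)[0]
    a=o1+t[0]*d1;b=o2+t[1]*d2;return (a+b)/2,np.linalg.norm(a-b)
def proj(c,p):
    q=c["camera_from_world"]@np.r_[p,1];s=q[:2]/q[2];s=s*(1+float(c["k1"])*(s@s));return c["intrinsics"][:2,:2]@s+c["intrinsics"][:2,2]
def blobs(c,box,thr=45,mn=15):
    x0,y0,x1,y1=box;g=c["color"][y0:y1,x0:x1].max(2)
    n,l,s,ce=cv2.connectedComponentsWithStats((g<thr).astype(np.uint8))
    return [(ce[i]+[x0,y0],s[i]) for i in range(1,n) if s[i,4]>=mn]
E
python3 - <<'E'
from h import *
S,D=load("scene0"),load("side0")
im=np.zeros((600,800,3),np.uint8)
a=cv2.resize(S["color"][125:300,205:305],None,fx=3.4,fy=3.4,interpolation=cv2.INTER_CUBIC)
b=cv2.resize(D["color"][175:305,155:325],None,fx=2.7,fy=2.7,interpolation=cv2.INTER_CUBIC)
im[:a.shape[0],:a.shape[1]]=a;im[:b.shape[0],340:340+b.shape[1]]=b
cv2.imwrite("pics/c.png",im[:,:,::-1])
for n,c,b in(("S",S,(205,125,305,300)),("D",D,(155,175,325,305))):
    for e,s in blobs(c,b):print(n,e.round(1),s)
E
```

```text
S [287.2 152.1] [78 22 10 13 79]
S [287.2 165. ] [77 36 10 10 50]
S [285.5 175.4] [76 47 10  7 36]
S [278.2 220.3] [ 66  89  15  13 135]
S [264.  274.2] [ 52 143  15  14 124]
D [315.5 181. ] [149   0  21  16 249]
D [232.5 206.6] [ 72  24  14  14 103]
D [304.7 205.3] [146  27   9   7  33]
D [210.8 218.7] [ 49  36  15  16 186]
D [299.  213.7] [141  36   7   7  23]
D [252.4 224.9] [ 91  43  14  14 114]
D [186.5 232.7] [ 26  51  11  15 119]
D [204.9 253.4] [ 43  71  16  17 154]
```

View pics/c.png

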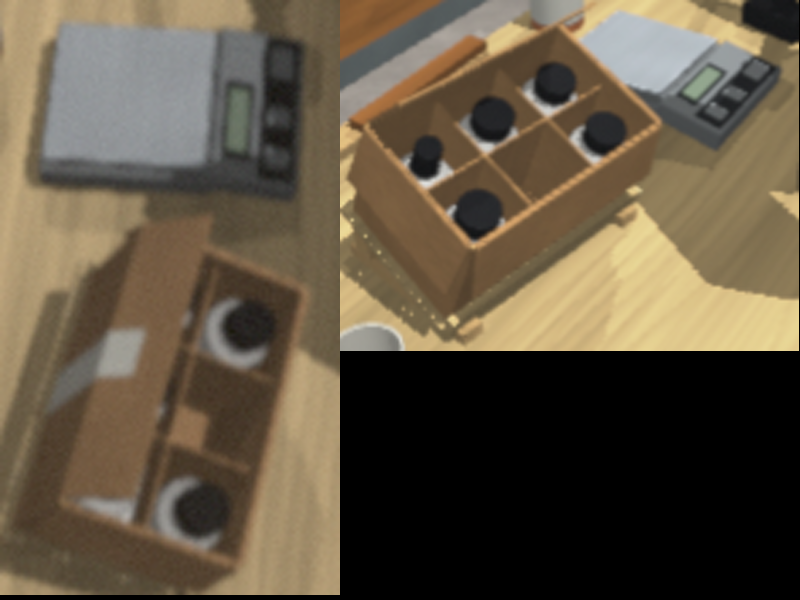

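```bash
python3 - <<'E'
from h import *
S,D=load("scene0"),load("side0")
s=lambda x,y:(205+x/3.4-.35,125+y/3.4-.35)
d=lambda x,y:(155+(x-340)/2.7-.3,175+y/2.7-.3)
P={}
for n,a,b in(("flapR",s(210,215),d(560,25)),("flapL",s(135,520),d(365,125)),("rimFR",s(305,290),d(660,127)),("rimFL",s(238,567),d(472,247)),
 ("capFR",(278.2,220.3),(252.4,224.9)),("capFL",(264,274.2),(204.9,253.4)),
 ):
    P[n],e=tri(S,a,D,b);print(n,P[n].round(4),round(e,4))
f=(P["rimFL"]-P["rimFR"]);print("rim len",np.linalg.norm(f))
u=P["capFL"]-P["capFR"];y1=u/np.linalg.norm(u);print(np.linalg.norm(u))
for y in (f[:2]/np.linalg.norm(f[:2]),u[:2]/np.linalg.norm(u[:2])):
    print("yaw",np.arctan2(-y[0],y[1]))
f[2]=0;y=f/np.linalg.norm(f);xh=np.array([y[1],-y[0],0])
x=np.cos(.4)*xh+np.array([0,0,np.sin(.4)]);z=np.array([-np.sin(.4)*xh[0],-np.sin(.4)*xh[1],np.cos(.4)])
m=(P["rimFL"]+P["rimFR"])/2+.0975*x
print("mouth",m,"under",m-.178*z)
hinge=m+.0975*x;e=(P["flapL"]+P["flapR"])/2-hinge
print("flap len",np.linalg.norm(e),"ang",np.arctan2(e@z,-e@x),e@y)
for n in("capFR","capFL"):
    q=P[n]-m;print(n,q@x,q@y,q@z)
# hardener cap blob in side: carton y,z plane guess
# hardener axis at carton z of cap centre: foot z=4 ; cap mid 147 ->z=151-178=-27
o,dd=ray(D,(186.5,232.7)); t=((m-.027*z-o)@z)/(dd@z);h=o+t*dd;q=h-m;print("hard",h,q@x,q@y,q@z)
R=np.c_[x,y,z];np.savez("cart.npz",R=R,m=m)
# scale: pan corners z=.062 in scene
for n,p,zz in(("panA",s(65,22),.062),("panB",s(218,30),.062),("panC",s(208,166),.062),("panD",s(45,165),.062),("tare",s(283,62),.055),("b",s(280,122),.055),("c",s(277,160),.055)):
    print(n,onz(S,p,zz).round(4))
E
```

```text
flapR [0.526  0.0936 0.2976] 0.0523
flapL [0.556  0.4061 0.3127] 0.0275
rimFR [0.4055 0.0893 0.1717] 0.0034
rimFL [0.4521 0.3957 0.1812] 0.0001
capFR [0.4618 0.1328 0.1628] 0.0041
capFL [0.4946 0.3399 0.1696] 0.0044
rim len 0.31009900860931033
0.2097678013043061
yaw -0.15076404899998153
yaw -0.15689875476600587
mouth [0.51757442 0.22902236 0.21439214] under [0.5861046  0.21861147 0.05044328]
flap len 0.0907360496919918 ang 1.04788085290123 0.024114399189681755
capFR -0.05757864257269815 -0.10350231782993267 -0.031694355933865985
capFL -0.05372140084150403 0.10614923729585987 -0.02587391062386225
hard [0.5795222  0.32843037 0.20465963] 0.03886859399206403 0.10758454626892144 -0.026999999999999923
panA [ 0.7315 -0.3082  0.062 ]
panB [ 0.5339 -0.3145  0.062 ]
panC [ 0.5283 -0.115   0.062 ]
panD [ 0.727  -0.0973  0.062 ]
tare [ 0.4474 -0.2783  0.055 ]
b [ 0.445  -0.1896  0.055 ]
c [ 0.4449 -0.1352  0.055 ]
```

```bash
python3 - <<'E'
from h import *
S=load("scene0");C=np.load("cart.npz");R,m=C["R"],C["m"]
for px in((210,215),(172,367),(135,520)):
    o,d=ray(S,(205+px[0]/3.4-.35,125+px[1]/3.4-.35))
    for yy in(0,):
        if px[0]==210: yy=-.15
        if px[0]==135: yy=.15
        t=((m+yy*R[:,1]-o)@R[:,1])/(d@R[:,1]);p=o+t*d;q=R.T@(p-m);v=np.array([.0975-q[0],q[2]])
        print(p.round(3),np.linalg.norm(v).round(3),np.arctan2(v[1],v[0]).round(3))
E
python3 -m pendant '[[[0,0,4],-0.1],[[0,0,4],-0.1],[[0,0,4],-0.1],[[0,0,4],-0.1],[[1.2,3.9,0],-0.12],[[1.2,3.9,0],-0.03],[[1.2,3.9,0],0],[[1.2,3.9,0],0],[[1.2,3.9,0],0],[[1.2,3.9,0],0],[[1.2,3.9,0],0],[[1.2,3.9,0],0],[[1.2,3.9,0],0],[[1.2,3.9,0],0],[[1.2,3.9,0],0],[[1.2,3.9,0],0],[[1.2,3.9,0],0],[[1.2,3.9,0],0],[[1.2,3.9,0],0],[[0,0,0],0]]' 0 20
```

```text
[0.51  0.078 0.314] 0.097 1.089
[0.534 0.227 0.268] 0.075 0.608
[0.554 0.375 0.242] 0.076 0.261
time_s: 1.77
ee_pos: [0.3955, 0.0841, 0.3647]
eef_rot: [-3.141, 0.002, -0.142]
force: [0.1, -0.4, -0.4]
grip_width: 0.0004
grip_force: 0.0
```

```bash
python3 -m pendant '[[[1.5,3,-1],-0.01],[[1.6,3,-1.5],0],[[1.6,3,-1.6],0],[[1.6,3,-1.6],0],[[1.5,3,-1.6],0],[[1.5,-0.2,0],0],[[1.5,-0.2,0],0],[[1.0,-0.2,0],0],[[0,0,0],0]]' 
python3 - <<'E'
from station import ctrl
import cv2,numpy as np
c=ctrl.camera("side"); cv2.imwrite("pics/f1.png",cv2.resize(c["color"][140:310,120:340,::-1],None,fx=3.4,fy=3.4,interpolation=cv2.INTER_CUBIC))
E
```

```text
time_s: 2.52
ee_pos: [0.5142, 0.222, 0.2917]
eef_rot: [3.141, 0.001, -0.159]
force: [0.0, -0.2, -0.8]
grip_width: 0.0001
grip_force: 0.0
```

View pics/f1.png

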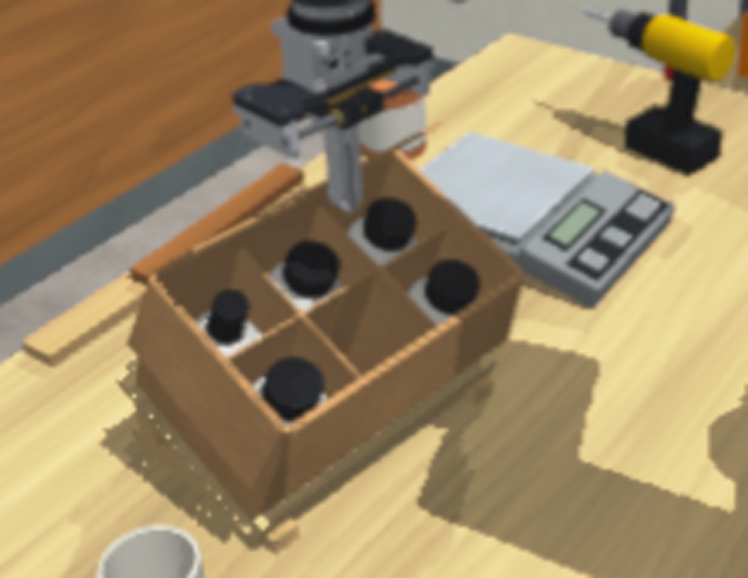

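```bash
python3 -m pendant '[[[0.9,-0.1,0.2],0],[[0.8,-0.1,0.7],0],[[0.8,-0.1,0.8],0],[[0.8,-0.1,0.5],0],[[0.8,-0.1,0.5],0],[[0.9,-0.1,0.4],0],[[0.9,-0.1,0.3],0],[[0.9,-0.2,0.2],0],[[0.9,-0.2,0.2],0],[[1,-0.2,0],0],[[0,0,0],0]]' 
python3 -m pendant '[[[0.9,-0.1,0],0],[[0.9,-0.1,-0.2],0],[[1,-0.2,-0.3],0],[[0.8,-0.1,-0.3],0],[[0.8,-0.1,-0.3],0],[[0.7,-0.1,-0.3],0],[[0,0,0],0]]' 
python3 - <<'E'
from station import ctrl
import cv2,numpy as np
c=ctrl.camera("side"); a=cv2.resize(c["color"][140:310,120:340,::-1],None,fx=2,fy=2,interpolation=cv2.INTER_CUBIC)
c=ctrl.camera("scene"); b=cv2.resize(c["color"][125:300,205:305,::-1],None,fx=3.4,fy=3.4,interpolation=cv2.INTER_CUBIC)
im=np.zeros((600,800,3),np.uint8);im[:340,:440]=a;im[:595,450:790]=b;cv2.imwrite("pics/f2.png",im)
E
```

```text
time_s: 3.48
ee_pos: [0.6004, 0.2092, 0.3305]
eef_rot: [3.142, 0.0, -0.159]
force: [0.6, -0.1, -1.0]
grip_width: 0.0003
grip_force: 0.0
time_s: 4.07
ee_pos: [0.6517, 0.2025, 0.3153]
eef_rot: [3.141, 0.001, -0.159]
force: [-0.5, 0.1, -0.3]
grip_width: 0.0002
grip_force: 0.0
```

View pics/f2.png

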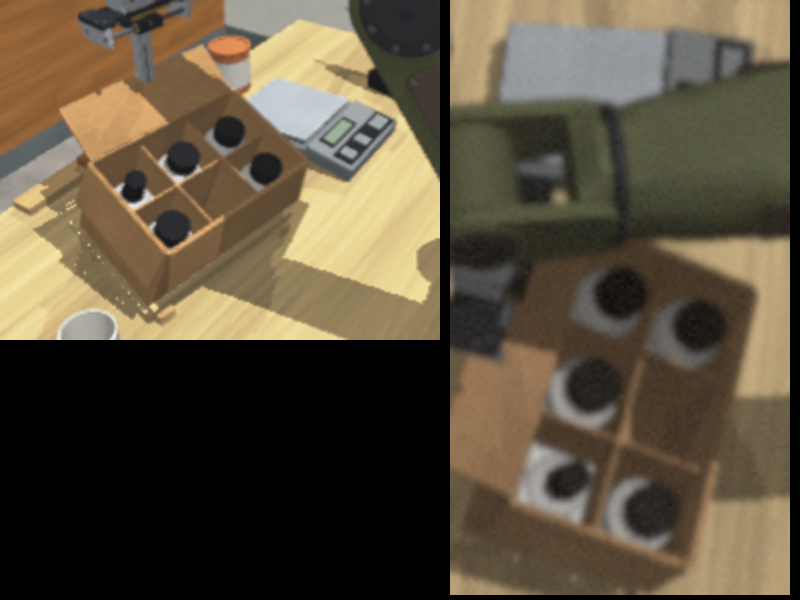

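```bash
python3 - <<'E'
from h import *
from station import ctrl
C=np.load("cart.npz");R,m=C["R"],C["m"]
S,D=ctrl.camera("scene"),ctrl.camera("side")
np.savez("scene1.npz",**S);np.savez("side1.npz",**D)
o,d=ray(D,(120+62/2,140+107/2));t=((m+.15*R[:,1]-o)@R[:,1])/(d@R[:,1]);q=R.T@(o+t*d-m);v=np.array([.0975-q[0],q[2]]);print(np.linalg.norm(v),np.arctan2(v[1],v[0]))
bs=[e for e,s in blobs(S,(228,255,250,280))];bd=[e for e,s in blobs(D,(177,222,200,245))]
print(bs,bd)
for b in bs:
  for e in bd:
    p,er=tri(S,b,D,e);print(p.round(4),er.round(4),(R.T@(p-m)).round(4))
E
```

```text
0.09336283845473725 2.575234634170231
[array([238.87719298, 266.1754386 ])] [array([185.78571429, 234.85714286])]
[0.5818 0.3279 0.1959] 0.0044 [ 0.0376  0.1074 -0.036 ]
```

```bash
python3 -m pendant '[[[-3,0.4,1],0],[[-3,0.4,1],0],[[-1.3,3.1,0],0],[[-1.3,3.1,0],0],[[-1.3,3.1,0],0],[[-1.3,3.0,0],0],[[0,0,-2.5],0.0],[[0,0,-2.5],0.005],[[0,0,0],0],[[0,0,0],0]]' 0.51
python3 - <<'E'
from station import ctrl
from h import *
c=ctrl.camera("wrist");np.savez("w1.npz",**c);cv2.imwrite("pics/w1.png",c["color"][:,:,::-1])
print(ctrl.get_obs()["grip_width"])
C=np.load("cart.npz");R,m=C["R"],C["m"]
for zb in(.165,.129):print(proj(c,m+R@np.array([.038,.107,zb+.004-.178])).round(1))
o=ctrl.get_obs()["ee_pos"];print("tcp",proj(c,o).round(1))
E
```

```text
time_s: 5.1
ee_pos: [0.5387, 0.3337, 0.2865]
eef_rot: [3.141, 0.001, -0.153]
force: [0.1, 0.1, 0.5]
grip_width: 0.0481
grip_force: 0.0
0.04782314854461385
[259.9 172.1]
[259.8 151.9]
tcp [260.4 236.7]
```

View pics/w1.png

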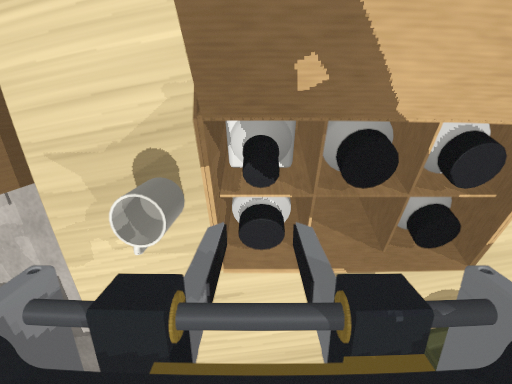

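```bash
python3 -m pendant '[[[0.65,-0.1,-1.6],0],[[0.65,-0.1,-1.6],0],[[0.65,-0.1,-1.6],0],[[0.65,-0.1,-1.6],0],[[0.65,-0.1,-1.6],0],[[0.65,-0.1,-1.7],0],[[0,0,0],0]]' && python3 -m pendant '[[[0,0,0],0],[[0,0,0],0],[[0,0,0],0],[[0,0,0],0],[[0,0,0],0]]' 0.2 40
```

```text
time_s: 5.73
ee_pos: [0.5786, 0.3269, 0.1879]
eef_rot: [3.14, 0.002, -0.155]
force: [-0.5, -0.8, -1.2]
grip_width: 0.0482
grip_force: 0.0
time_s: 6.15
ee_pos: [0.5785, 0.3278, 0.1918]
eef_rot: [-3.141, -0.003, -0.153]
force: [-0.8, -3.2, 5.8]
grip_width: 0.0335
grip_force: 40.0
```

```bash
python3 -m pendant '[[[-0.27,0.04,0.65],0],[[-0.54,0.08,1.29],0],[[-0.54,0.08,1.29],0],[[-0.54,0.08,1.29],0],[[-0.54,0.08,1.29],0],[[-0.54,0.08,1.29],0],[[-0.54,0.08,1.29],0],[[0,0,0],0]]' && python3 -m pendant '[[[-0.54,0.08,1.29],0],[[-0.54,0.08,1.29],0],[[-0.54,0.08,1.29],0],[[-0.54,0.08,1.29],0],[[-0.54,0.08,1.29],0],[[-0.54,0.08,1.29],0],[[-0.54,0.08,1.29],0],[[-0.54,0.08,1.29],0],[[-0.54,0.08,1.29],0],[[0,0,0.6],0],[[0,0,0],0],[[0,0,0],0]]'
python3 - <<'E'
from station import ctrl
from h import *
c=ctrl.camera("side");np.savez("side2.npz",**c)
a=cv2.resize(c["color"][60:310,100:340,::-1],None,fx=2.3,fy=2.3);cv2.imwrite("pics/g1.png",a)
E
```

```text
time_s: 6.82
ee_pos: [0.5428, 0.3335, 0.2765]
eef_rot: [-3.139, -0.003, -0.153]
force: [2.1, 0.3, -4.1]
grip_width: 0.0335
grip_force: 40.0
time_s: 7.82
ee_pos: [0.4943, 0.3403, 0.3951]
eef_rot: [3.141, 0.001, -0.153]
force: [0.9, 0.3, -7.7]
grip_width: 0.0334
grip_force: 40.0
```

View pics/g1.png

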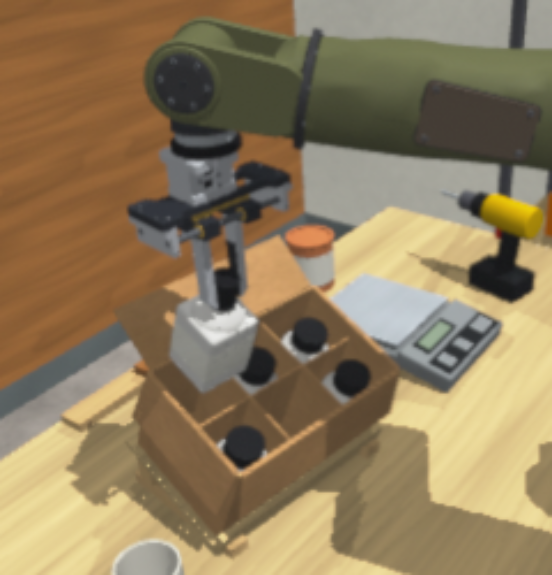

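```bash
python3 -m pendant '[[[0,0,1.2],0],[[0,0,1.2],0],[[0,-1.6,0],0],[[0,-3.2,0],0],[[0,-3.2,0],0],[[0,-3.2,0],0],[[0,-3.2,0],0],[[0,-3.2,0],0],[[0,-3.2,0],0],[[0,-3.2,0],0],[[0,-3.2,0],0],[[0.9,-3,0],0.02],[[0.95,-3,0],0.02],[[0.95,-3,0],0.02],[[0.95,-3,0],0.02],[[0.95,-3,0],0.02],[[0.95,-3,0],0.02],[[0.95,-3,0],0.02],[[0.95,-2.6,0],0.02],[[0,-1.4,0],0.02]]' && python3 -m pendant '[[[0,0,-2],0],[[0,0,-2],0],[[0,0,-2],0],[[0,0,-2],0],[[0,0,-2],0],[[0,0,-2],0],[[0,0,-2],0],[[0,0,-2],0],[[0,0,-1.5],0],[[0,0,0],0]]'
python3 - <<'E'
from station import ctrl
from h import *
im=np.zeros((600,800,3),np.uint8)
c=ctrl.camera("side");np.savez("side3.npz",**c)
im[:400,:400]=cv2.resize(c["color"][80:240,210:370,::-1],None,fx=2.5,fy=2.5)
c=ctrl.camera("wrist");np.savez("w3.npz",**c)
im[:300,400:]=cv2.resize(c["color"][:,:,::-1],(400,300))
c=ctrl.camera("scene");np.savez("scene3.npz",**c)
im[300:600,400:]=cv2.resize(c["color"][60:210,180:380,::-1],None,fx=2,fy=2)
cv2.imwrite("pics/g2.png",im)
print(ctrl.get_obs()["ee_pos"],ctrl.get_obs()["force"])
E
```

```text
time_s: 9.53
ee_pos: [0.5706, -0.1849, 0.417]
eef_rot: [-3.141, 0.003, 0.026]
force: [-0.6, 0.2, -8.2]
grip_width: 0.0335
grip_force: 40.0
time_s: 10.37
ee_pos: [0.5684, -0.1815, 0.2399]
eef_rot: [-3.139, 0.007, 0.027]
force: [-1.3, -0.1, -7.2]
grip_width: 0.0337
grip_force: 40.0
[ 0.57005774 -0.18196573  0.24513162] [-0.76015831 -0.46112807 -6.3908765 ]
```

View pics/g2.png

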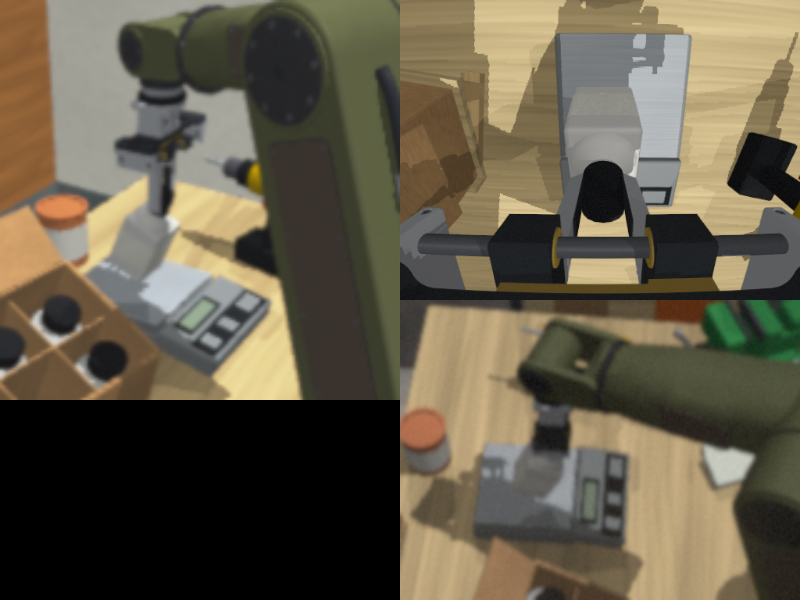

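```bash
python3 - <<'E'
from h import *
c=load("w3")
P=[onz(c,((x-400)*1.28,y*1.28),.062) for x,y in((558,34),(691,37),(680,158),(560,158))]
for p in P:print(p.round(4))
print("mid",np.mean(P,0))
E
```

```text
[ 0.7338 -0.1074  0.062 ]
[ 0.7364 -0.3131  0.062 ]
[ 0.539  -0.3202  0.062 ]
[ 0.5329 -0.1055  0.062 ]
mid [ 0.63553969 -0.21156206  0.062     ]
```

```bash
python3 -m pendant '[[[0.2,-1.4,0],0],[[0,-1.4,0],0],[[0,0,-1],0],[[0,0,-1],0],[[0,0,-0.8],0],[[0,0,0],0],[[0,0,0],0],[[0,0,0],0]]'; python3 -m pendant '[[[0,0,-0.3],0],[[0,0,-0.3],0],[[0,0,-0.3],0],[[0,0,0],0],[[0,0,0],0]]'
```

```text
time_s: 11.18
ee_pos: [0.5721, -0.2096, 0.2168]
eef_rot: [3.141, -0.0, 0.027]
force: [0.5, -0.5, -6.4]
grip_width: 0.0332
grip_force: 40.0
time_s: 11.6
ee_pos: [0.5718, -0.2097, 0.2072]
eef_rot: [-3.141, 0.0, 0.027]
force: [-0.1, -0.2, -5.2]
grip_width: 0.0339
grip_force: 40.0
```

```bash
python3 -m pendant '[[[0,0,-0.2],0],[[0,0,0],0],[[0,0,0],0]]'; python3 -m pendant '[[[0,0,-0.2],0],[[0,0,0],0],[[0,0,0],0]]';python3 -m pendant '[[[0,0,-0.2],0],[[0,0,0],0],[[0,0,0],0]]'
```

```text
time_s: 11.85
ee_pos: [0.5718, -0.2098, 0.2054]
eef_rot: [-3.142, 0.0, 0.027]
force: [-0.7, -0.3, -6.7]
grip_width: 0.0335
grip_force: 40.0
time_s: 12.1
ee_pos: [0.5718, -0.2098, 0.2033]
eef_rot: [-3.141, 0.0, 0.027]
force: [0.2, 0.2, -6.7]
grip_width: 0.0329
grip_force: 40.0
time_s: 12.35
ee_pos: [0.5718, -0.2098, 0.2013]
eef_rot: [-3.141, 0.0, 0.027]
force: [-0.5, -0.7, -7.4]
grip_width: 0.0336
grip_force: 40.0
```

```bash
python3 -m pendant '[[[0,0,-0.2],0],[[0,0,0],0],[[0,0,0],0]]'; python3 -m pendant '[[[0,0,-0.2],0],[[0,0,0],0],[[0,0,0],0]]'; python3 -m pendant '[[[0,0,-0.1],0],[[0,0,0],0],[[0,0,0],0]]'
```

```text
time_s: 12.6
ee_pos: [0.5718, -0.2098, 0.1993]
eef_rot: [-3.141, 0.0, 0.027]
force: [-0.3, -1.0, -6.6]
grip_width: 0.0333
grip_force: 40.0
time_s: 12.85
ee_pos: [0.5718, -0.2098, 0.1973]
eef_rot: [-3.141, 0.0, 0.027]
force: [-0.1, -0.4, -6.6]
grip_width: 0.0335
grip_force: 40.0
time_s: 13.1
ee_pos: [0.5719, -0.2098, 0.1964]
eef_rot: [3.142, 0.0, 0.027]
force: [0.7, -0.1, -6.3]
grip_width: 0.0332
grip_force: 40.0
```

```bash
for i in 1 2 3; do python3 -m pendant '[[[0,0,-0.15],0],[[0,0,0],0],[[0,0,0],0]]' | egrep 'ee_pos|^force'; done
```

```text
ee_pos: [0.5718, -0.2098, 0.1948]
force: [0.5, -0.1, -6.5]
ee_pos: [0.5721, -0.2099, 0.1943]
force: [-1.6, 0.4, 3.1]
ee_pos: [0.5724, -0.21, 0.1942]
force: [-3.6, 2.2, 13.1]
```

```bash
python3 -m pendant '[[[0,0,0.4],0],[[0,0,0],0],[[0,0,0],0]]'; python3 -m pendant '[[[0,0,0],0],[[0,0,0],0],[[0,0,0],0],[[0,0,0],0],[[0,0,0],0],[[0,0,0],0]]' - 14
python3 - <<'E'
from station import ctrl
from h import *
W=ctrl.camera("wrist");a=load("w3")["color"].astype(int)[:260,190:330];b=W["color"].astype(int)[:260,190:330]
print("moment",ctrl.get_obs()["moment"]); np.savez("w4.npz",**W)
im=np.hstack([a,b]).astype(np.uint8);cv2.imwrite("pics/g3.png",im[:,:,::-1])
E
```

```text
time_s: 14.1
ee_pos: [0.5718, -0.2097, 0.1954]
eef_rot: [-3.141, 0.001, 0.027]
force: [-0.3, -0.4, -7.4]
grip_width: 0.0336
grip_force: 40.0
time_s: 14.6
ee_pos: [0.5719, -0.2098, 0.1958]
eef_rot: [-3.142, 0.0, 0.027]
force: [-0.3, 0.3, -7.0]
grip_width: 0.0337
grip_force: 14.0
moment [-0.03455266  0.22180565  0.00719425]
```

View pics/g3.png

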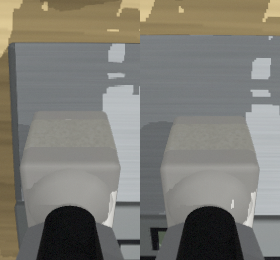

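```bash
python3 -m pendant '[[[0,0,-0.12],0],[[0.38,0,0.03],0],[[0.38,0,0.05],0],[[0.38,0,0.04],0],[[0.38,0,0.03],0],[[0,0,0],0]]'; python3 -m pendant '[[[0.38,0,0.01],0],[[0.38,0,0.01],0],[[0.38,0,0],0],[[0.38,0,0],0],[[0,0,0],0],[[0,0,0],0]]'
python3 -c "
from station import ctrl
print(ctrl.get_obs()['moment'])"
```

```text
time_s: 15.15
ee_pos: [0.5879, -0.2097, 0.1964]
eef_rot: [3.141, -0.001, 0.027]
force: [-0.6, 1.3, 0.8]
grip_width: 0.0339
grip_force: 14.0
time_s: 15.65
ee_pos: [0.6025, -0.2097, 0.1962]
eef_rot: [-3.141, 0.0, 0.027]
force: [0.1, 0.8, -3.1]
grip_width: 0.034
grip_force: 14.0
[ 0.34176572 -0.07013929  0.07076921]
```

```bash
python3 -m pendant '[[[0.38,0,-0.02],0],[[0.38,0,-0.03],0],[[0.38,0,-0.04],0],[[0.38,0,-0.05],0],[[0,0,0],0],[[0,0,0],0]]'; python3 -m pendant '[[[0.38,0,-0.06],0],[[0.38,0,-0.07],0],[[0.38,0,-0.08],0],[[0.37,0,-0.09],0],[[0,0,0],0],[[0,0,0],0]]'
python3 - <<'E'
from station import ctrl
from h import *
print(ctrl.get_obs()['moment'])
im=np.zeros((600,800,3),np.uint8)
c=ctrl.camera("side");np.savez("side5.npz",**c)
im[:400,:400]=cv2.resize(c["color"][100:228,240:368,::-1],(400,400))
c=ctrl.camera("wrist");np.savez("w5.npz",**c)
im[:300,400:]=cv2.resize(c["color"][:,:,::-1],(400,300))
cv2.imwrite("pics/g5.png",im)
E
```

```text
time_s: 16.15
ee_pos: [0.6177, -0.2098, 0.1949]
eef_rot: [3.142, -0.0, 0.027]
force: [0.1, -0.2, -4.8]
grip_width: 0.0335
grip_force: 14.0
time_s: 16.65
ee_pos: [0.6332, -0.2098, 0.1933]
eef_rot: [3.141, -0.002, 0.027]
force: [-2.6, 2.6, 5.6]
grip_width: 0.0337
grip_force: 14.0
[ 0.46610813  0.69598911 -0.02076682]
```

View pics/g5.png

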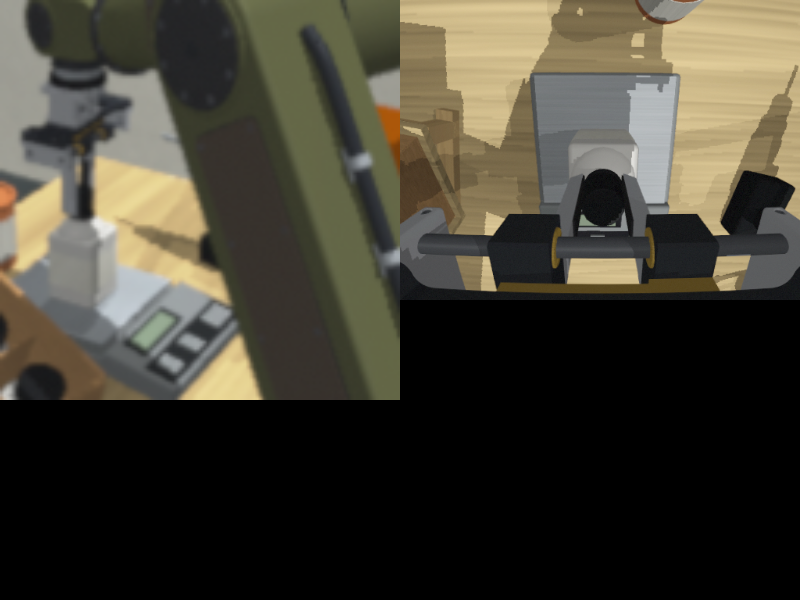

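```bash
python3 -m pendant '[[[0,0,0.05],0],[[0,0,0],0],[[0,0,0],0]]' - 3; python3 -m pendant '[[[0,0,0],0],[[0,0,0],0],[[0,0,0],0],[[0,0,0],0],[[0,0,0],0],[[0,0,0],0]]' 0.65
python3 - <<'E'
from station import ctrl
from h import *
W=ctrl.camera("wrist");np.savez("w6.npz",**W)
p=ctrl.get_obs()["ee_pos"]
print("pred cap top if upright under tcp",proj(W,[p[0],p[1],.062+.165]).round(1))
for e,s in blobs(W,(200,190,330,300),40,60):print(e.round(1),s)
E
```

```text
time_s: 17.0
ee_pos: [0.6328, -0.2098, 0.193]
eef_rot: [3.141, -0.001, 0.027]
force: [-3.1, 0.7, 4.2]
grip_width: 0.0338
grip_force: 3.0
time_s: 17.5
ee_pos: [0.6326, -0.2098, 0.1925]
eef_rot: [3.142, 0.0, 0.027]
force: [0.4, 0.6, 0.9]
grip_width: 0.0607
grip_force: 0.0
pred cap top if upright under tcp [260.3 261.6]
[259.3 260.5] [   0   29  128   81 4776]
```

```bash
python3 -m pendant '[[[0,0,1],0],[[0,0,2],0],[[0,0,3],0],[[0,0,3],0],[[0,0,3],0],[[-3,-0.5,1],0],[[-4,-1.2,0],0],[[-4,-1.2,0],0],[[-4,-1.2,0],0],[[-4,-1.2,0],0],[[-3.5,-1.2,0],0],[[0,0,0],0],[[0,0,0],0],[[0,0,0],0]]' 0
python3 - <<'E'
from station import ctrl
from h import *
W=ctrl.camera("wrist");np.savez("w7.npz",**W);S=ctrl.camera("scene");np.savez("scene7.npz",**S);D=ctrl.camera("side");np.savez("side7.npz",**D)
for n,c in(("W",W),("S",S),("D",D)):
    print(n,"capTop",proj(c,[.633,-.21,.227]).round(1),"tare",proj(c,[.447,-.28,.055]).round(1),"b",proj(c,[.447,-.2,.055]).round(1))
def around(c,p,r,t=50):
    u=proj(c,p).astype(int);x0,y0=np.maximum(u-r,0);g=c["color"][y0:u[1]+r,x0:u[0]+r].max(2)
    print(g[::max(1,r//12),::max(1,r//12)])
for n,c in(("W",W),("S",S),("D",D)):
    u=proj(c,[.633,-.21,.21]).astype(int)
    for e,s in blobs(c,(max(u[0]-40,0),max(u[1]-40,0),u[0]+40,u[1]+40),45,20):print(n,"cap",e.round(1),s)
around(W,[.447,-.25,.055],60)
E
```

```text
time_s: 18.72
ee_pos: [0.4084, -0.2747, 0.3232]
eef_rot: [3.141, -0.001, 0.027]
force: [0.8, 0.3, -0.2]
grip_width: 0.0004
grip_force: 0.0
W capTop [192.7 -52.3] tare [263.7 143.8] b [214.6 142.5]
S capTop [241.8 129.9] tare [288.  142.6] b [286.7 158.4]
D capTop [265.2 159.3] tare [309.5 198.8] b [300.9 207.3]
W cap [191.8 107.1] [ 17  98  59  23 316]
W cap [186.2 138.4] [  7 127  49  27 733]
W cap [206.4 319.7] [  17  275   63   88 5091]
W cap [164.8 303.3] [  0 302  19   4  51]
W cap [194.1 378.5] [  0 374  80   9 636]
S cap [272.9 103.4] [ 63   0  17  22 289]
S cap [244.1 134. ] [40 37  7 10 56]
D cap [266.1 165.2] [39 39  6  9 45]
[[101  99  98  98  97  97 102 105 109 112 110 114 173 178 178 113 114 119
  175 178 180 146 176 190]
 [ 87  84  86  82  85  86  86  85  84  85  84  85  83  84  85  85  88 127
  126 130 131 132 187 187]
 [ 86  88  88  87  86  88  87  89  86  89 148 154 153 154 154 155 155 154
  155 154 154 153 156 188]
 [ 18  21  19  22  21  19  20  25  21  20  54  57 155 156 157 157 156 157
  158 158 158 160 158 188]
 [ 89  89  91  89  88  88  88  89  90 170 170  54 15
[... 1268 characters left out ...]
08 208 207 208 208 208 206 206 206 206 206 206 204 193 194 191 190
  190 193 193 192 204 204]
 [206 207 207 208 208 208 209 210 207 209 210 204 203 205 205 206 206 198
  198 198 199 200 201 202]
 [204 206 204 204 205 206 206 205 206 205 204 204 203 203 202 202 203 203
  202 203 202 203 204 202]
 [203 205 206 207 207 207 208 208 207 208 208 208 208 208 208 208 207 206
  206 206 206 206 206 206]
 [207 207 208 209 204 204 198 195 197 196 197 197 198 199 201 201 202 202
  201 202 203 203 204 204]
 [202 203 203 204 204 204 205 203 203 204 203 204 203 203 203 203 202 202
  201 201 199 201 198 198]
 [207 208 208 208 208 208 207 209 208 208 207 208 207 205 204 204 204 194
  196 196 196 198 198 198]]
```

```bash
python3 - <<'E'
from h import *
W,S,D=load("w7"),load("scene7"),load("side7")
print("cap",[v for v in tri(S,(244.1,134),D,(266.1,165.2))])
u=proj(W,[.447,-.25,.055]).astype(int);x0,y0=u-60
g=W["color"].max(2)[y0+46:y0+72,x0:x0+108]
n,l,s,ce=cv2.connectedComponentsWithStats(((g>110)&(g<185)).astype(np.uint8))
k=[]
for i in range(1,n):
    if s[i,4]>80:
        x,y,w,h=s[i,:4];e=np.array([x+w/2-.5+x0,y+h/2-.5+y0+46]);k.append(e);print(e,s[i])
# tare key
g2=S["color"].max(2);v=proj(S,[.447,-.28,.055]).astype(int);print(v);print(g2[v[1]-14:v[1]+28,v[0]-12:v[0]+12:1])
for z in(.045,.05,.055,.06,.065):print(z,[onz(W,e,z).round(4) for e in k])
E
```

```text
cap [array([ 0.62519836, -0.20667319,  0.20305566]), np.float64(0.0022399028805550852)]
[287.5 141.5] [ 98   0  10  26 146]
[217.5 141. ] [ 25   4  16  17 258]
[266. 141.] [ 68   4  27  17 459]
[237. 154.] [ 8 25 89  1 89]
[288 142]
[[183 179 172 ... 190 185 184]
 [179 176 171 ... 192 185 181]
 [172 169 166 ... 190 184 182]
 ...
 [ 62  54  52 ... 184 186 190]
 [ 62  51  48 ... 187 183 190]
 [ 49  46  55 ... 186 185 188]]
0.045 [array([ 0.4509, -0.3197,  0.045 ]), array([ 0.4485, -0.2032,  0.045 ]), array([ 0.4507, -0.2839,  0.045 ]), array([ 0.4277, -0.2358,  0.045 ])]
0.05 [array([ 0.4513, -0.3191,  0.05  ]), array([ 0.449 , -0.2039,  0.05  ]), array([ 0.4511, -0.2837,  0.05  ]), array([ 0.4284, -0.2362,  0.05  ])]
0.055 [array([ 0.4518, -0.3186,  0.055 ]), array([ 0.4495, -0.2047,  0.055 ]), array([ 0.4516, -0.2836,  0.055 ]), array([ 0.4291, -0.2366,  0.055 ])]
0.06 [array([ 0.4523, -0.3181,  0.06  ]), array([ 0.45  , -0.2054,  0.06  ]), array([ 0.4521, -0.2835,  0.06  ]), array([ 0.4299, -0.237 ,  0.06  ])]
0.065 [array([ 0.4527, -0.3176,  0.065 ]), array([ 0.4505, -0.2062,  0.065 ]), array([ 0.4525, -0.2833,  0.065 ]), array([ 0.4306, -0.2374,  0.065 ])]
```

```bash
python3 - <<'E'
from h import *
S=load("scene0")
for p,z in(((434,165),.04),((455,120),.18),((400,122),.18),((462,135),.17)):print(onz(S,(p[0]*.64,p[1]*.64),z).round(3))
E
python3 -m pendant '[[[2.1,-0.4,0],0],[[2.15,-0.5,0],0],[[0,0,-4],0],[[0,0,-4],0],[[0,0,-4],0],[[0,0,0],0],[[0,0,0],0]]'
```

```text
[ 0.508 -0.486  0.04 ]
[ 0.458 -0.538  0.18 ]
[ 0.609 -0.517  0.18 ]
[ 0.435 -0.495  0.17 ]
time_s: 19.45
ee_pos: [0.4507, -0.2831, 0.2021]
eef_rot: [-3.14, 0.002, 0.028]
force: [-0.1, -0.3, 0.9]
grip_width: 0.0009
grip_force: 0.0
```

```bash
python3 -m pendant '[[[0,0,-3],0],[[0,0,-3],0],[[0,0,-3],0],[[0,0,-2],0],[[0,0,-1.5],0],[[0,0,-0.8],0],[[0,0,-0.4],0],[[0,0,0],0],[[0,0,0],0],[[0,0,0],0]]'; python3 -m pendant '[[[0,0,-0.2],0],[[0,0,-0.2],0],[[0,0,-0.2],0],[[0,0,0],0],[[0,0,0],0]]'
```

```text
time_s: 20.28
ee_pos: [0.4511, -0.2841, 0.067]
eef_rot: [3.14, -0.002, 0.027]
force: [-0.5, 0.3, 0.5]
grip_width: -0.0002
grip_force: 0.0
time_s: 20.7
ee_pos: [0.4504, -0.2836, 0.0594]
eef_rot: [-3.141, 0.0, 0.027]
force: [0.4, -1.2, 0.4]
grip_width: 0.0003
grip_force: 0.0
```

```bash
python3 -m pendant '[[[0,0,-0.15],0],[[0,0,0],0],[[0,0,0],0]]'; python3 -m pendant '[[[0,0,-0.15],0],[[0,0,0],0],[[0,0,0],0]]'
```

```text
time_s: 20.95
ee_pos: [0.4504, -0.2837, 0.058]
eef_rot: [-3.142, 0.0, 0.027]
force: [0.4, 0.3, -0.5]
grip_width: 0.0006
grip_force: 0.0
time_s: 21.2
ee_pos: [0.4504, -0.2837, 0.0565]
eef_rot: [-3.142, 0.0, 0.027]
force: [-0.2, 0.6, 0.9]
grip_width: 0.001
grip_force: 0.0
```

```bash
python3 -m pendant '[[[0,0,-0.1],0],[[0,0,0],0],[[0,0,0],0]]'; python3 -m pendant '[[[0,0,-0.1],0],[[0,0,0],0],[[0,0,0],0]]'; python3 -m pendant '[[[0,0,-0.1],0],[[0,0,0],0],[[0,0,0],0]]'
```

```text
time_s: 21.45
ee_pos: [0.4504, -0.2837, 0.0555]
eef_rot: [-3.142, 0.0, 0.027]
force: [0.3, -0.7, 0.4]
grip_width: 0.0006
grip_force: 0.0
time_s: 21.7
ee_pos: [0.4504, -0.2837, 0.0545]
eef_rot: [-3.142, 0.0, 0.027]
force: [-0.1, 0.8, -0.0]
grip_width: 0.0006
grip_force: 0.0
time_s: 21.95
ee_pos: [0.4504, -0.2837, 0.0535]
eef_rot: [-3.142, 0.0, 0.027]
force: [0.4, 0.2, 0.0]
grip_width: 0.0006
grip_force: 0.0
```

```bash
python3 -m pendant '[[[0,0,-0.1],0],[[0,0,0],0],[[0,0,0],0]]'; python3 -m pendant '[[[0,0,-0.1],0],[[0,0,0],0],[[0,0,0],0]]'
```

```text
time_s: 22.2
ee_pos: [0.4504, -0.2837, 0.0525]
eef_rot: [-3.142, 0.0, 0.027]
force: [-0.2, 0.4, 0.0]
grip_width: 0.0008
grip_force: 0.0
time_s: 22.45
ee_pos: [0.4504, -0.2837, 0.0515]
eef_rot: [-3.142, 0.0, 0.027]
force: [0.7, 1.0, -0.4]
grip_width: 0.0006
grip_force: 0.0
```

```bash
python3 -m pendant '[[[0,0,-0.1],0],[[0,0,0],0],[[0,0,0],0]]'; python3 -m pendant '[[[0,0,-0.1],0],[[0,0,0],0],[[0,0,0],0]]'; python3 -m pendant '[[[0,0,-0.1],0],[[0,0,0],0],[[0,0,0],0]]'
```

```text
time_s: 22.7
ee_pos: [0.4504, -0.2837, 0.0505]
eef_rot: [-3.142, 0.0, 0.027]
force: [-0.1, 0.5, 0.9]
grip_width: 0.0004
grip_force: 0.0
time_s: 22.95
ee_pos: [0.4504, -0.2837, 0.0495]
eef_rot: [-3.142, 0.0, 0.027]
force: [0.0, 0.6, 0.5]
grip_width: 0.0006
grip_force: 0.0
time_s: 23.2
ee_pos: [0.4506, -0.2838, 0.0487]
eef_rot: [3.141, -0.0, 0.027]
force: [0.8, 0.4, 3.0]
grip_width: 0.0007
grip_force: 1.0
```

```bash
python3 -m pendant '[[[0,0,-0.1],0],[[0,0,0],0],[[0,0,0],0]]'
```

```text
time_s: 23.45
ee_pos: [0.4507, -0.2837, 0.0477]
eef_rot: [3.141, -0.001, 0.027]
force: [0.1, 1.4, 3.6]
grip_width: 0.0006
grip_force: 2.0
```

Contact at about 0.049; the key is giving. I'll go on in small steps.

```bash
python3 -m pendant '[[[0,0,-0.05],0],[[0,0,0],0],[[0,0,0],0]]'; python3 -m pendant '[[[0,0,-0.05],0],[[0,0,0],0],[[0,0,0],0]]'
```

```text
time_s: 23.7
ee_pos: [0.4507, -0.2838, 0.0473]
eef_rot: [3.141, -0.001, 0.027]
force: [1.2, 0.3, 6.4]
grip_width: 0.0002
grip_force: 2.5
time_s: 23.95
ee_pos: [0.4508, -0.2838, 0.047]
eef_rot: [3.141, -0.001, 0.027]
force: [1.7, 1.1, 6.6]
grip_width: 0.0009
grip_force: 3.4
```

```bash
python3 -m pendant '[[[0,0,-0.06],0],[[0,0,0],0],[[0,0,0],0],[[0,0,0],0]]'
```

```text
time_s: 24.28
ee_pos: [0.4509, -0.2838, 0.0467]
eef_rot: [3.141, -0.001, 0.027]
force: [-1.1, 1.9, 11.7]
grip_width: 0.0001
grip_force: 5.8
```

```bash
python3 -m pendant '[[[0,0,0.5],0],[[0,0,1.5],0],[[0,0,3],0],[[0,0,4],0],[[0,0,4],0],[[0,0,4],0],[[-2,0,4],0],[[-3,0,2],0],[[-3,0,1],0],[[0,0,0],0],[[0,0,0],0],[[0,0,0],0]]'
python3 - <<'E'
from station import ctrl
from h import *
S,D=ctrl.camera("scene"),ctrl.camera("side")
s7=load("side7")["color"].astype(int)
def p(c,n):
    u=proj(c,[.633,-.21,.209]).astype(int)
    for e,s in blobs(c,(u[0]-12,u[1]-14,u[0]+12,u[1]+14),50,15):print(n,u,e.round(1),s)
p(S,"S");p(D,"D")
print("side change, carton+pan region:",np.abs(s7-D["color"])[150:300,150:290].max(2).__gt__(40).sum())
E
```

```text
time_s: 25.28
ee_pos: [0.3719, -0.2836, 0.2827]
eef_rot: [-3.141, 0.001, 0.027]
force: [-0.0, 1.1, 0.4]
grip_width: 0.0004
grip_force: 0.0
S [241 132] [244.1 133.9] [12 11  7 10 53]
D [265 163] [266.1 165.1] [11 12  6  9 46]
side change, carton+pan region: 238
```

```bash
python3 -c "
from station import ctrl
print(ctrl.hand_in())"
```

```text
the job is handed in; nothing more can be done
None
```

I handed the job in at about 25 s: the flap leans back at about 2.6 rad, the hardener bottle stands upright by itself within about 1 cm of the pan's middle, the tare key went to its stop at about 11 N, and no other key or bottle was touched.

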